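Dock the phone, refit the volume knob and hold it down to pair

TASK

Take the phone out of the desk organiser and stand it fully home in the slot of the speaker dock, and let go of it. Then push the loose volume knob onto the speaker's D-shaft, turned so that its flat matches the shaft's, and press it down until the shaft is pushed in; keep it pressed for two seconds so that pairing starts, and finish while you are still holding it down. Leave the mouse, the mug and the plant where they are.

Things in the scene. Friction and masses are not known exactly. Their poses are not given: they have to be found in the camera images.
- speaker: Speaker dock, fixed: a box 130 mm deep (x) x 280 mm wide (y) x 85 mm high, grey fabric sides with a 25 mm thick wooden cap. Origin: centre of its underside on the desk; z up. In the top, along y, is the phone slot, centred 65 mm to its +y side; the volume shaft stands up from the top 88 mm to its -y side.
- slot_floor (a point): Centre of the floor of the phone slot, 25 mm below the speaker's top. The slot opening is 13 mm (x) x 73 mm (y) with a 2 mm bevel round its mouth, walls upright; axes as the speaker's.
- phone: Phone in a black case, 11 mm thick (x) x 70 mm wide (y) x 140 mm tall (z), 0.21 kg. Origin: centre of its bottom edge. It starts upright, its bottom 10 mm above the desk, in the organiser's groove; it may go into the dock either way round; docked, its top is 200 mm above the desk.
- organiser: Light wooden desk organiser, fixed, 100 x 100 mm, walls up to 45 mm high. Origin: centre of its underside. The phone stands in its groove, centred 28 mm to its -x side, 16 mm wide along x, which runs along its y; the rest holds a pad of paper.
- knob: Loose round volume knob, 38 mm across, 28 mm high, black with a metal disc and a pointer bar on top, standing on the desk bore down. Origin: centre of its underside, z up. From below, on the axis, a D-bore 14 mm deep, 11.2 mm across its round, its flat 1.6 mm from the axis on the knob's +x side, to which the pointer points (0.6 mm free round the shaft).
- knob_mark (a point): Outer end of the pointer on the knob's top: 16 mm along the knob's +x from its axis, 28 mm above its underside; axes as the knob's.
- shaft_tip (a point): Centre of the top of the steel D-shaft, 21 mm above the speaker's top when up; z up, x turns with the shaft. 10 mm across, one flat, 1 mm from the axis, on this +x side; top edge bevelled 1.3 mm. It turns only against a stiff friction of 0.06 N m. With the knob fully on, the bore's end rests on the tip: the knob's origin is 14 mm below this point, its x along this x.
- press (a joint): How far the shaft is pushed straight down, 0 (up) to 0.005 m (stop). Spring: 3 N to start, 7.5 N at the stop; it springs back. The pairing switch closes at 0.0035 m. Fully pressed, the knob's underside is 2 mm above the speaker's top.
- mouse: Bystander: black computer mouse, 108 x 60 x 34 mm, loose. Origin: centre of its underside.
- mug: Bystander: white mug, 82 mm across, 92 mm high, loose. Origin: centre of its underside.
- succulent: Bystander: small plant in a white pot, 84 mm across, about 130 mm high, loose. Origin: centre of the pot's underside.

How it is judged:
On the way, in this order (a step that is already met when the one before it is completed fails the run):
1. the phone stands fully home in the dock's slot, let go, the knob not yet on the shaft (horizontal distance between phone and slot_floor below 0.005 m and z of phone in the frame of slot_floor below 0.004 m and angle between phone's own z axis and vertical below 0.12 rad and angle between the y axis of phone and the y axis of speaker, either way round below 0.1 rad and contact force between phone and the arm below 0.2 N and contact force between phone and the fingers below 0.2 N and horizontal distance between knob and shaft_tip above 0.03 m), for 0.3 s.
2. the knob is fully on the shaft, flat to flat, and held pressed for a second (horizontal distance between phone and slot_floor below 0.005 m and z of phone in the frame of slot_floor below 0.004 m and angle between each of phone, knob's own z axis and vertical below 0.12 rad and angle between the y axis of phone and the y axis of speaker, either way round below 0.1 rad and contact force between phone and the arm below 0.2 N and contact force between phone and the fingers below 0.2 N and horizontal distance between knob and shaft_tip below 0.003 m and z of knob in the frame of shaft_tip below -0.012 m and angle between the x axis of knob and the x axis of shaft_tip, either way round below 0.25 rad and x of knob_mark in the frame of shaft_tip above 0.01 m and value of joint press above 0.0035 m and contact force between the fingers and knob above 2 N), for 1 s.
At the end, for the whole second after the job is handed in: Phone in the slot (bottom within 4 mm of its floor, 5 mm of its centre, tilt under 7 deg), untouched; knob on the shaft (12 mm or more below the tip, 3 mm of the axis, tilt under 7 deg, flat to flat within 14 deg); fingers on it with over 2 N, shaft pressed in over 3.5 mm, all kept up (all of step 2); the arm keeps its last pose, push and grip.
It fails at once if a bystander (mouse, mug or plant) is moved more than 25 mm (distance of any of mouse, mug, succulent from where it was at the start of the episode above 0.025 m).
It also fails if it takes over 59 s, if anything falls off the work surface, if the arm or the gripper's body presses on something with over 40 N, if the wrist force passes 120 N, or if a joint passes its speed limit or range.

ROBOT

A 7-joint arm with a two-finger parallel gripper is mounted at the origin on the work surface. World frame = base frame: x ahead of the robot, y to its left, z up, the work surface at z = 0. Lengths are in m, angles in rad, forces in N, time in s.
With the tool pointing down it reaches from about 0.4 to 0.9 m from the base axis. Payload 5.6 kg.
Tool frame: the origin (TCP) lies midway between the tips of the shut fingers; the grasp point (between the pads) lies 19 mm behind it; z points along the fingers, y is the line along which they close (so a half turn about z gives the same grasp; the last joint's range is limited). The gripper opens to 92 mm and grips with 3 to 60 N. Pads are 20 mm wide; open, the fingers measure 128 mm over their backs; the gripper's body (75 mm by 189 mm) begins 69 mm behind the grasp point.
Start: joints at [1.258, 0.468, -0.012, 1.603, 0.006, 1.071, -0.056], TCP at [0.173, -0.627, 0.215] pointing down, gripper open.
Joint ranges: [-2.53, 2.53], [-0.31, 2.02], [-1.57, 1.55], [0.28, 2.44], [-1.29, 4.43], [0.15, 1.84], [-2.92, 2.92]. Speed limits (rad/s): [2.57, 2.57, 3.14, 3.14, 3.14, 3.14, 3.14].

INTERFACE

Orientations are given as [roll, pitch, yaw] about the fixed x, y, z axes, in that order (R = Rz(yaw) Ry(pitch) Rx(roll)).
In Python, from station import manip gives the robot as it stands.
- The arm moves only by the shell command python3 inch.py 'ROWS' [FORCE]. ROWS is rows parted by semicolons, their numbers by spaces, 1 to 12 of them, each of 5 numbers: the finger opening in m, then dx, dy, dz in m, then a turn about the tool's z in rad; each row is the pose to reach, as a shift and turn from the pose commanded when the command began, along the tool's axes at that moment; what a row does not reach only later rows make up. A row lasts 1/12 s, in which the tool goes at most 0.0417 m and 0.125 rad, less where a joint would pass 70% of its speed; a pose out of reach is approached as far as the arm can. The fingers move at their own pace and stop on an object; FORCE is the grip in N (left out, the last holds). Time passes only in rows, so rows that do not move let the fingers close. It prints the time, the measured TCP pose, the force, the opening and the grip force at its end.
- manip.get_state(): the state, without advancing time (a new reading comes with each control period).
- manip.grab_frame(name): name is "scene" or "top" or "wrist"; returns the picture (400x640x3 uint8, red, green, blue); there is no depth.
- manip.camera_params(name): a dict with "fx", "fy", "cx", "cy" (pixels), "k1" (the pictures are not rectified: a ray, as slopes to the right and down, at radius r is drawn at 1 + k1 r^2 times it, then the intrinsics apply), "T" (4x4, takes a point from camera to world coordinates); the wrist camera has in their place "hand_eye" (4x4, takes a point from camera to tool coordinates, whose origin is the TCP and whose axes are the flange's). Camera axes: x right, y up, looking along -z (the intrinsics and any distortion apply to the point x, -y, -z); pixel columns grow to the right and rows downward; lengths in m; the calibration is good to about 2 mm. A picture is of the moment at which its call begins: read the wrist's pose just before it. camera_params takes no time and is no camera call.
- manip.finish_job(): hands the job in; it is judged then, once.
The state is a dict: "t": time; "joint_pos": joint angles; "qvel": joint speeds; "effort": joint torques, N m; "eef_pos": TCP position; "ee_rot": TCP orientation; "wrist_force": force on the tool from outside, world axes, zero at the start; "ft_torque": the same for the moment, N m; "grip_width": finger opening in m; "gripper_force": force on a finger pad.
Only numpy, scipy, OpenCV 4.12 (cv2) and the standard library are available. Lean on these libraries where they do the work, as an engineer would, in place of code of your own. Each camera call takes 0.05 s, during which the arm holds its last target. There are 200 camera calls.

## Working session

There is one attempt and no reset: what is moved stays moved. The work goes in short steps, Python scripts to look and compute and a shell command to move; the robot and the scene stay as the last step left them, time stands still between calls to the robot, and variables do not carry over. Pictures are saved under pics/ and viewed, at most 10 in all, crops included, and the job is handed in when it is done.

```bash
ls; mkdir -p pics; python3 - <<'E'
from station import manip
import cv2,numpy as np
s=manip.get_state();print({k:np.round(v,3) for k,v in s.items()})
for n in("scene","top","wrist"):
    f=manip.grab_frame(n);cv2.imwrite(f"pics/{n}0.png",f[:,:,::-1])
    print(n,manip.camera_params(n))
E
```

```text
inch.py
pics
station.py
{'t': np.float64(0.0), 'joint_pos': array([ 1.258,  0.468, -0.012,  1.604,  0.006,  1.071, -0.056]), 'qvel': array([ 0.001,  0.001, -0.001, -0.001,  0.001,  0.   ,  0.   ]), 'effort': array([-0.0000e+00, -5.2058e+01, -1.2000e-02, -2.4375e+01, -5.7000e-02,
        1.7000e-02,  0.0000e+00]), 'eef_pos': array([ 0.173, -0.626,  0.214]), 'ee_rot': array([-3.14,  0.  ,  0.27]), 'wrist_force': array([ 0.853,  0.983, -0.31 ]), 'ft_torque': array([-0.013,  0.007,  0.003]), 'gripper_force': np.float64(0.0), 'grip_width': np.float64(0.092)}
scene {'fx': 459.11227248911183, 'fy': 459.11227248911183, 'cx': 319.02626356066145, 'cy': 194.6155368143209, 'k1': 0.00994026942856102, 'T': array([[-0.52256216, -0.52595326,  0.67104542,  1.32321627],
       [ 0.85252097, -0.33312414,  0.40278567,  0.45957465],
       [ 0.01169499,  0.78256084,  0.62246426,  0.80456922],
       [ 0.        ,  0.        ,  0.        ,  1.        ]])}
top {'fx': 483.76965812249074, 'fy': 483.76965812249074, 'cx': 312.1100981204098, 'cy': 202.52385336734565, 'k1': -0.1345690961437432, 'T': array([[-2.65563786e-02,  9.86705007e-01, -1.60337104e-01,
         3.22766528e-01],
       [-9.99642183e-01, -2.67264963e-02,  1.09586932e-03,
         1.42832443e-02],
       [-3.20394929e-03,  1.60308835e-01,  9.87061706e-01,
         1.48879926e+00],
       [ 0.00000000e+00,  0.00000000e+00,  0.00000000e+00,
         1.00000000e+00]])}
wrist {'fx': 326.2787309787563, 'fy': 326.2787309787563, 'cx': 319.6713145987893, 'cy': 197.3430769945237, 'k1': -0.0026095597604132905, 'hand_eye': array([[ 7.15845852e-05,  9.66732204e-01,  2.55790619e-01,
         7.21463089e-02],
       [ 9.99999989e-01, -1.02136314e-04,  1.06156666e-04,
        -1.64761711e-04],
       [ 1.28750579e-04,  2.55790608e-01, -9.66732201e-01,
        -1.69074449e-01],
       [ 0.00000000e+00,  0.00000000e+00,  0.00000000e+00,
         1.00000000e+00]])}
```

View pics/scene0.png

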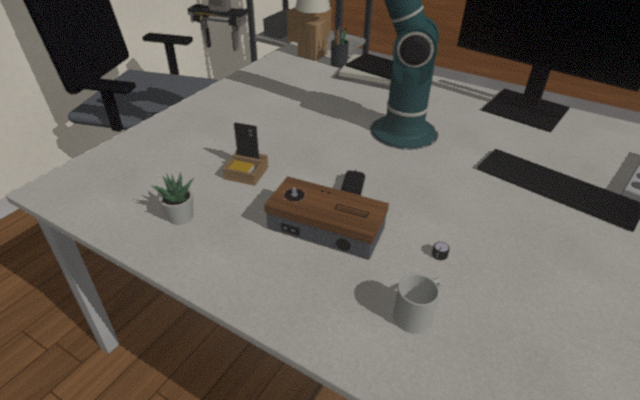

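View pics/top0.png

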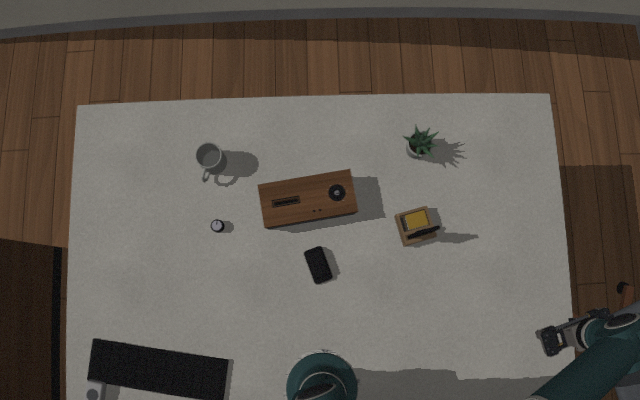

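The scene picture shows the phone at (246,140) in the organiser and the speaker with its slot at (352,210) and shaft at (294,192). The knob is at (440,250), the mug at (415,303), the plant at (178,200) and the mouse at (352,183). The top picture shows the slot at (286,202), the shaft at (337,192), the phone's top at (423,232), the knob at (217,226) and the mouse at (318,265).

```bash
cat > h.py <<'E'
import numpy as np,cv2
from scipy.spatial.transform import Rotation as R
from station import manip
def cam(n,s=None):
    p=manip.camera_params(n)
    if n=="wrist":
        T=np.eye(4);T[:3,:3]=R.from_euler('xyz',s["ee_rot"]).as_matrix();T[:3,3]=s["eef_pos"]
        T=T@p["hand_eye"]
    else:T=p["T"]
    K=np.array([[p["fx"],0,p["cx"]],[0,p["fy"],p["cy"]],[0,0,1]]);D=np.array([p["k1"],0,0,0])
    return T,K,D
def rays(c,uv):
    T,K,D=c;u=cv2.undistortPoints(np.array(uv,float).reshape(-1,1,2),K,D).reshape(-1,2)
    d=np.c_[u[:,0],-u[:,1],-np.ones(len(u))]@T[:3,:3].T
    return T[:3,3],d
def plane(c,uv,z):
    o,d=rays(c,uv);return o+d*((z-o[2])/d[:,2])[:,None]
def proj(c,P):
    T,K,D=c;q=(np.atleast_2d(P)-T[:3,3])@T[:3,:3]
    return cv2.projectPoints(q*[1,-1,-1],np.zeros(3),np.zeros(3),K,D)[0].reshape(-1,2)
def tri(obs): # [(cam,uv)]
    A=np.zeros((3,3));b=np.zeros(3);L=[]
    for c,uv in obs:
        o,d=rays(c,[uv]);d=d[0]/np.linalg.norm(d[0]);M=np.eye(3)-np.outer(d,d);A+=M;b+=M@o;L.append((o,M))
    x=np.linalg.solve(A,b);return x,[np.linalg.norm(M@(x-o)) for o,M in L]
E
python3 - <<'E'
from h import *
np.set_printoptions(precision=4,suppress=True)
t=cam("top");s=cam("scene")
for n,a,b in[("slot",(286,202),(352,210)),("shaft",(337,192),(294,190)),("knob",(217,226),(440,246)),("phone",(423,232),(246,126))]:
    print(n,tri([(t,a),(s,b)]))
c=plane(t,[(258,185),(352,169),(357,212),(264,228)],.085);print(c,c.mean(0),np.linalg.norm(np.diff(c,axis=0),axis=1))
# slot mask & knob & cap blobs in top
f=cv2.imread("pics/top0.png");hsv=cv2.cvtColor(f,cv2.COLOR_BGR2HSV)
m=cv2.inRange(hsv,(0,70,50),(25,255,255));m[:150]=0;m[250:]=0;m[:,:240]=0;m[:,375:]=0
k=max(cv2.findContours(m,0,2)[0],key=cv2.contourArea);r=cv2.minAreaRect(k);bp=cv2.boxPoints(r);print(r)
c=plane(t,bp,.085);print(c,c.mean(0),np.linalg.norm(np.diff(c,axis=0),axis=1))
e=c[np.argmin(c[:,1])]*0
v=f[:,:,::-1].max(2)
def blob(x0,x1,y0,y1,th,z):
    w=(v[y0:y1,x0:x1]<th).astype(np.uint8);k=max(cv2.findContours(w,0,2)[0],key=cv2.contourArea);r=cv2.minAreaRect(k)
    q=np.array(r[0])+[x0,y0];print(r,q,plane(t,[q],z))
blob(268,305,190,214,60,.085);blob(205,230,215,237,70,.02);blob(400,442,222,245,40,.15)
cv2.imwrite("pics/c0.png",np.hstack([cv2.resize(f[155:255,390:460],None,fx=5,fy=5,interpolation=2),cv2.resize(f[195:255,200:240],(333,500),interpolation=2)]))
E
```

```text
slot (array([0.5543, 0.0906, 0.0832]), [np.float64(0.0011437479168808528), np.float64(0.0011437479168809538)])
shaft (array([ 0.5781, -0.0609,  0.097 ]), [np.float64(4.915751367473675e-05), np.float64(4.9157513674760114e-05)])
knob (array([0.4959, 0.3048, 0.025 ]), [np.float64(0.0008396274123354036), np.float64(0.0008396274123354351)])
phone (array([ 0.4523, -0.3015,  0.1425]), [np.float64(0.005708172080511444), np.float64(0.0057081720805116)])
[[ 0.6077  0.1716  0.085 ]
 [ 0.6487 -0.1087  0.085 ]
 [ 0.5191 -0.1181  0.085 ]
 [ 0.4792  0.1552  0.085 ]] [0.5637 0.025  0.085 ] [0.2833 0.1299 0.2762]
((307.2366638183594, 197.87298583984375), (43.66607666015625, 95.04592895507812), 80.21759033203125)
[[ 0.6096  0.1755  0.085 ]
 [ 0.651  -0.1039  0.085 ]
 [ 0.5211 -0.1205  0.085 ]
 [ 0.4808  0.1548  0.085 ]] [0.5656 0.0265 0.085 ] [0.2824 0.131  0.2783]
((17.38399887084961, 11.112000465393066), (7.870959758758545, 27.906131744384766), 79.69515228271484) [285.384 201.112] [[0.5571 0.0912 0.085 ]]
((13.445945739746094, 11.175674438476562), (11.159772872924805, 12.554744720458984), 35.53767776489258) [218.4459 226.1757] [[0.4956 0.3021 0.02  ]]
((23.311325073242188, 9.839619636535645), (5.35706090927124, 32.82917022705078), 74.05460357666016) [423.3113 231.8396] [[ 0.4488 -0.2958  0.15  ]]
```

```bash
cat >> h.py <<'E'
def go(x,y,z,yaw):
    s=manip.get_state();Rm=R.from_euler('xyz',s["ee_rot"])
    d=Rm.inv().apply(np.array([x,y,z])-s["eef_pos"]);dy=(yaw-s["ee_rot"][2]+np.pi)%(2*np.pi)-np.pi
    print("now",np.round(s["t"],2),np.round(s["eef_pos"],4),np.round(s["ee_rot"],4),"shift",np.round(d,4),"turn",round(-dy,4))
def snap(name,file):
    s=manip.get_state();f=manip.grab_frame(name)[:,:,::-1].copy();cv2.imwrite("pics/"+file,f);return cam(name,s),f
E
python3 -c "
from h import *
go(.45,-.29,.33,1.86)"
```

```text
now 0.15 [ 0.1731 -0.6261  0.2139] [-3.1402e+00  1.0000e-04  2.6980e-01] shift [ 0.3564 -0.2503 -0.1158] turn -1.5902
```

View pics/c0.png

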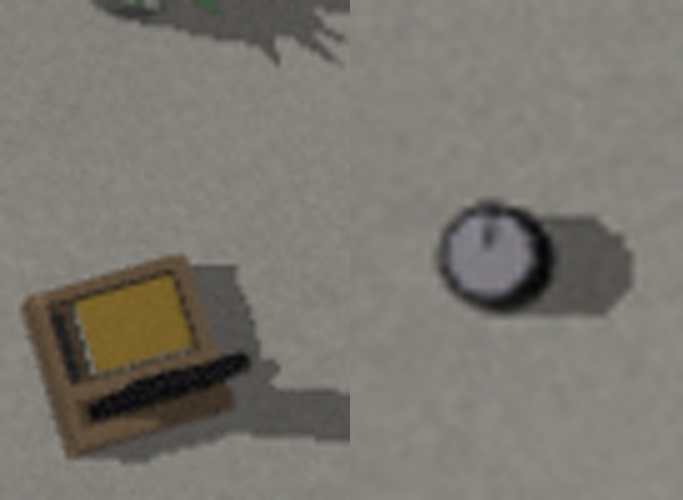

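The left crop shows the organiser with the phone on its -x side, turned about 0.3 rad. The right crop shows the knob, its pointer bar pointing up in the image (about world +x).

```bash
r=".092 .3564 -.2503 -.1158 -1.59"; python3 inch.py '.092 .04 -.03 -.1158 -.12;.092 .08 -.06 -.1158 -.24;.092 .12 -.09 -.1158 -.37;.092 .15 -.11 -.1158 -.5;.092 .18 -.13 -.1158 -.62;.092 .21 -.15 -.1158 -.74;.092 .24 -.17 -.1158 -.87;.092 .27 -.19 -.1158 -1;.092 .3 -.21 -.1158 -1.12;.092 .33 -.23 -.1158 -1.24;.092 .3564 -.2503 -.1158 -1.36;.092 .3564 -.2503 -.1158 -1.48'
python3 -c "
from h import *
go(.45,-.29,.33,1.86)"
```

```text
t: 1.15
eef_pos: [0.453, -0.285, 0.3307]
ee_rot: [3.14, -0.001, 1.762]
wrist_force: [0.2, -0.1, 0.3]
grip_width: 0.0922
gripper_force: 0.0
now 1.15 [ 0.453  -0.285   0.3307] [ 3.1399e+00 -1.1000e-03  1.7620e+00] shift [-0.0043 -0.0039  0.0007] turn -0.098
```

```bash
python3 inch.py '.092 -.004 -.004 0 -.098;.092 -.004 -.004 0 -.098;.092 -.004 -.004 0 -.098'
python3 - <<'E'
from h import *
c,f=snap("wrist","w1.png");print(manip.get_state()["ee_rot"])
print(proj(c,[[.449,-.296,.15],[.556,.091,.085],[.578,-.061,.106]]))
E
```

```text
t: 1.4
eef_pos: [0.4463, -0.2955, 0.3301]
ee_rot: [-3.141, -0.0, 1.844]
wrist_force: [-0.2, -0.6, 0.6]
grip_width: 0.0917
gripper_force: 0.0
[-3.14099378e+00 -1.41340453e-04  1.84310985e+00]
[[ 321.68167029  180.3998007 ]
 [ 525.34033611 -163.30310989]
 [ 496.38095761   -2.75908992]]
```

View pics/w1.png

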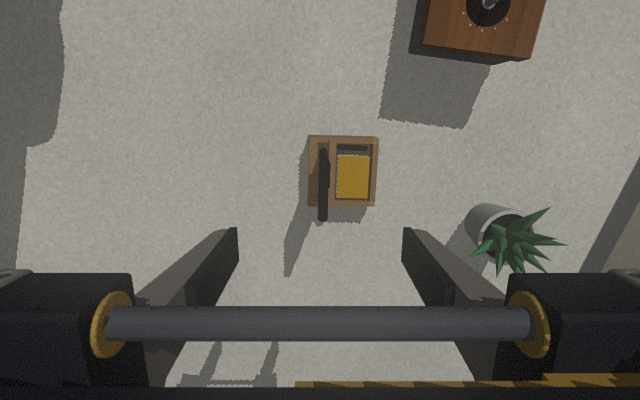

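The wrist picture shows the phone's dark strip at column 323, rows 148–222, nearly upright in the image, so the tool yaw is close. The shaft is at (488,5), and the plant's leaves reach (475–565, 210–275).

```bash
python3 inch.py '.092 -.04 0 0 -.015;.092 -.08 0 0 -.015;.092 -.08 0 0 -.015;.092 -.08 0 0 -.015'
cat > ph.py <<'E'
from h import *
np.set_printoptions(precision=4,suppress=True)
def phone(f,x0,x1,y0,y1,th=45):
    v=f[y0:y1,x0:x1].max(2);w=(v<th).astype(np.uint8)
    k=max(cv2.findContours(w,0,cv2.CHAIN_APPROX_NONE)[0],key=cv2.contourArea)
    m=np.zeros_like(w);cv2.drawContours(m,[k],-1,1,-1);ys,xs=np.nonzero(m);y=ys.max()
    r=np.unique(ys);mid=[xs[ys==q].mean()+x0 for q in r];wd=[(ys==q).sum() for q in r]
    print("rows",r[0]+y0,r[-1]+y0,"width",wd[::6],"mid",np.round(mid[::6],1));return np.array(mid),r+y0
E
python3 - <<'E'
from ph import *
f=cv2.imread("pics/w1.png");phone(f,312,332,138,228)
c,g=snap("wrist","w2.png");s=manip.get_state();print(s["eef_pos"],s["ee_rot"])
print(proj(c,[[.449,-.296,.15]]))
phone(g,280,345,60,180)
E
```

```text
t: 1.78
eef_pos: [0.4674, -0.3747, 0.3289]
ee_rot: [-3.14, -0.002, 1.855]
wrist_force: [-0.7, 0.2, -0.8]
grip_width: 0.092
gripper_force: 0.0
rows 165 169 width [np.int64(1)] mid [320.]
[ 0.4679 -0.3726  0.3294] [-3.141  -0.0018  1.8587]
[[323.835  102.6055]]
rows 135 141 width [np.int64(1), np.int64(2)] mid [328.  327.5]
```

```bash
python3 - <<'E'
from h import *
f=cv2.imread("pics/w1.png");g=cv2.imread("pics/w2.png")
print(f[200,308:345].max(1));print(g[100,300:350].max(1));print(g[50:160,323].max(1))
cv2.imwrite("pics/c1.png",np.hstack([cv2.resize(f[130:230,290:380],(400,444),interpolation=2),cv2.resize(g[50:150,280:370],(400,444),interpolation=2)]))
E
```

```text
[ 81  74  79  79  76  81  72  75  78  73  49  51  53  48  48  51  46  49
  45  53 110 120 117 115 112 116 109 106 106 100 110 104 105 102 105 107
 105]
[150 112  99 100 101 100 102  97 105  88 111 121 117 118 116 120 120  90
  82  82  67  46  51  52  46  48  47  47  52  47  49  45  52 114 120 119
 115 119  98  76  99 142 145 142 144 139 143 145 142 147]
[154 154 161 154 155 150 157 160 159 152 149 152 145 149 151 152 154 157
 150 151 153 145 151 148 131 113 112 113 112 118 107  75  53  44  51  44
  53  41  45  49  47  46  52  42  48  53  41  45  50  42  52  44  52  48
  42  43  49  49  49  52  48  49  44  44  49  44  52  40  51  45  49  46
  51  43  44  47  44  49  50  43  51  47  48  49  52  44  53  47  44  46
  46  50  50  51  46  45  42  45  48  52  85 101 103 101  99  98 104  94
  98  99]
```

View pics/c1.png

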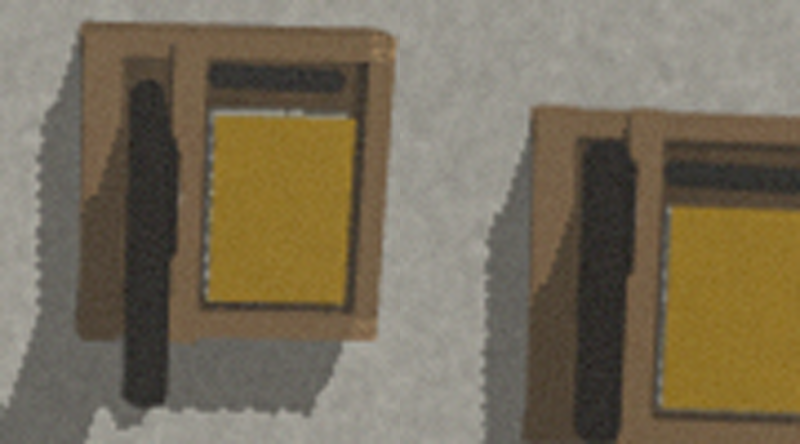

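The phone is the dark strip in both crops, 10–12 px wide, with its lower end at about row 221 in w1 and row 150 in w2. A threshold of 60 separates it from the groove.

```bash
python3 - <<'E'
from ph import *
f=cv2.imread("pics/w1.png");g=cv2.imread("pics/w2.png")
a=phone(f,312,345,138,235,62);b=phone(g,300,335,60,160,62)
S={"eef_pos":np.array([.4463,-.2955,.3301]),"ee_rot":np.array([-3.141,0,1.8435])}
c1=cam("wrist",S);c2=cam("wrist",manip.get_state())
e1=(a[0][-12:-3].mean(),a[1][-1]+.5);e2=(b[0][-12:-3].mean(),b[1][-1]+.5)
print(e1,e2,tri([(c1,e1),(c2,e2)]))
for c,m,r in((c1,*a),(c2,*b)):
    i=np.arange(len(r)-58,len(r)-3) ; P=plane(c,np.c_[m[i],r[i]],.15);
    k=np.polyfit(P[:,1],P[:,0],1);print("dir yaw",-np.arctan(k[0]))
    E=plane(c,[(m[i].mean()*0+np.polyval(np.polyfit(r[i],m[i],1),r[-1]+.5),r[-1]+.5)],.15)[0]
    print("end",E)
    for psi in(-np.arctan(k[0]),): print("centre",E[:2]+.035*np.array([-np.sin(psi),np.cos(psi)]))
E
```

```text
rows 148 221 width [np.int64(4), np.int64(9), np.int64(10), np.int64(11), np.int64(11), np.int64(11), np.int64(11), np.int64(10), np.int64(10), np.int64(10), np.int64(10), np.int64(9), np.int64(8)] mid [322.5 323.  323.5 324.  324.  324.  323.  322.5 322.5 322.5 322.5 322.
 322.5]
rows 82 149 width [np.int64(8), np.int64(12), np.int64(12), np.int64(12), np.int64(12), np.int64(11), np.int64(11), np.int64(10), np.int64(10), np.int64(10), np.int64(11), np.int64(8)] mid [326.5 326.5 326.5 326.5 325.5 325.  325.  324.5 324.5 324.5 324.  324.5]
(np.float64(322.22222222222223), np.float64(221.5)) (np.float64(323.8888888888889), np.float64(149.5)) (array([ 0.4624, -0.3394,  0.156 ]), [np.float64(0.0005493495697277473), np.float64(0.0005493495697277416)])
dir yaw 0.23451374299834765
end [ 0.4619 -0.3417  0.15  ]
centre [ 0.4538 -0.3076]
dir yaw 0.23385717792779126
end [ 0.4626 -0.3401  0.15  ]
centre [ 0.4545 -0.306 ]
```

```bash
python3 -c "
from h import *
go(.4535,-.3066,.11,1.826)"
```

```text
now 1.83 [ 0.4679 -0.3726  0.3294] [-3.1410e+00 -1.8000e-03  1.8587e+00] shift [0.067  0.0051 0.2196] turn 0.0327
```

```bash
python3 inch.py '.092 .04 .005 0 .033;.092 .067 .005 .03 .033;.092 .067 .005 .07 .033;.092 .067 .005 .11 .033;.092 .067 .005 .15 .033;.092 .067 .005 .19 .033;.092 .067 .005 .2196 .033;.092 .067 .005 .2196 .033;.03 .067 .005 .2196 .033;.0 .067 .005 .2196 .033;.0 .067 .005 .2196 .033;.0 .067 .005 .2196 .033' 15; python3 -c "
from h import *
go(.4535,-.3066,.11,1.826);snap('wrist','w3.png')"
```

```text
t: 2.83
eef_pos: [0.4555, -0.307, 0.1131]
ee_rot: [3.139, 0.003, 1.83]
wrist_force: [0.1, 0.1, 0.1]
grip_width: 0.0673
gripper_force: 0.0
now 2.83 [ 0.4555 -0.307   0.1131] [3.1391 0.0033 1.8295] shift [ 0.0009 -0.0018  0.0031] turn 0.0035
```

```bash
python3 inch.py '0 0 -.001 .003 .003;0 0 -.001 .003 .003;0 0 -.001 .003 .003;0 0 -.001 .003 .003;0 0 -.001 .003 .003;0 0 -.001 .003 .003;0 0 -.001 .003 .003;0 0 -.001 .003 .003' 15
```

```text
t: 3.55
eef_pos: [0.4532, -0.3065, 0.1077]
ee_rot: [-3.142, -0.0, 1.827]
wrist_force: [0.2, -0.0, -0.4]
grip_width: 0.011
gripper_force: 15.0
```

```bash
python3 inch.py '0 0 0 -.03 0;0 0 0 -.07 0;0 0 0 -.11 0;0 0 0 -.15 0;0 0 0 -.15 0;0 0 0 -.15 0' 25;  python3 -c "
from h import *
go(.57,-.03,.26,1.718)"
```

```text
t: 4.05
eef_pos: [0.4541, -0.3071, 0.2598]
ee_rot: [3.139, 0.004, 1.827]
wrist_force: [-0.7, 0.9, -2.7]
grip_width: 0.0109
gripper_force: 25.0
now 4.05 [ 0.4541 -0.3071  0.2598] [3.1391 0.0038 1.8266] shift [ 0.2388  0.1822 -0.0006] turn 0.1086
```

```bash
python3 inch.py '0 .03 .022 0 .02;0 .06 .045 0 .04;0 .09 .068 0 .06;0 .12 .09 0 .08;0 .15 .113 0 .108;0 .18 .136 0 .108;0 .21 .16 0 .108;0 .2388 .1822 0 .108;0 .2388 .1822 0 .108;0 .2388 .1822 0 .108;0 .2388 .1822 0 .108';  python3 -c "
from h import *
c,f=snap('wrist','w4.png');go(.57,-.03,.26,1.718)
print(proj(c,[[.556,.091,.085],[.578,-.061,.106]]))"
```

```text
t: 4.97
eef_pos: [0.5678, -0.0299, 0.2556]
ee_rot: [-3.138, -0.0, 1.719]
wrist_force: [0.5, -1.0, -1.7]
grip_width: 0.0113
gripper_force: 25.0
now 5.02 [ 0.5679 -0.0308  0.256 ] [-3.1383e+00  1.0000e-04  1.7173e+00] shift [ 0.0005  0.0022 -0.004 ] turn -0.0007
[[326.36566219  58.46465062]
 [325.24013562 216.20776679]]
```

View pics/w4.png

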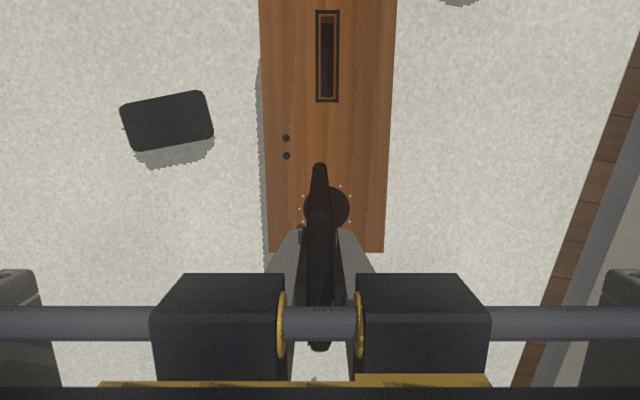

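The wrist picture shows the slot's dark frame at columns 317–339 and rows 11–101, centred near (327.5,56). The held phone is at columns 305–330 and hangs straight. The cap's edges run parallel to the slot.

```bash
python3 inch.py '0 .035 .002 0 0;0 .05 .002 0 0;0 .05 .002 0 0;0 .05 .002 0 0;0 .05 .002 0 0'; cat > sl.py <<'E'
from ph import *
def slot(f,c,r,th=55):
    x0,x1,y0,y1=r;v=cv2.GaussianBlur(f,(3,3),0)[y0:y1,x0:x1].max(2)
    w=(v<th).astype(np.uint8);w=cv2.morphologyEx(w,cv2.MORPH_CLOSE,np.ones((5,5)))
    k=max(cv2.findContours(w,0,2)[0],key=cv2.contourArea)+[x0,y0];b=cv2.boxPoints(cv2.minAreaRect(k.astype(np.float32)))
    P=plane(c,b,.085);e=np.diff(P,axis=0)[:,:2];L=np.linalg.norm(e,axis=1);q=e[L.argmax()];q=q*np.sign(q[1])
    print("px",np.round(b.mean(0),1),"size",L[:2],"centre",P.mean(0),"psi",np.arctan2(-q[0],q[1]));return b.mean(0)
E
python3 - <<'E'
from sl import *
f=cv2.imread("pics/w4.png");c1=cam("wrist",{"eef_pos":np.array([.5679,-.0306,.2558]),"ee_rot":np.array([-3.1383,0,1.718])})
print(f[56,300:350].max(1))
c2,g=snap("wrist","w5.png")
a=slot(f,c1,(305,350,3,115));b=slot(g,c2,(300,350,30,165));print(tri([(c1,a),(c2,b)]));print(manip.get_state()["eef_pos"],manip.get_state()["ee_rot"])
print(phone(g,290,335,150,200,62))
E
```

```text
t: 5.43
eef_pos: [0.5635, 0.018, 0.2573]
ee_rot: [-3.141, 0.001, 1.716]
wrist_force: [0.3, -0.2, -1.5]
grip_width: 0.0106
gripper_force: 25.0
[122 126 122 120 120 126 126 130 138 134 133 128 129 130 133  84  45  48
  75 112  85  52  45  44  48  48  51  44  41  45  43  44  38  61  97  95
  56  38  47 106 120 121 121 125 119 123 122 120 120 114]
px [327.  56.] size [0.0206 0.0809] centre [0.5568 0.0913 0.085 ] psi 0.16154210261028285
px [323.  106.5] size [0.0195 0.0807] centre [0.5562 0.0927 0.085 ] psi 0.15562689412948028
(array([0.5563, 0.0941, 0.0748]), [np.float64(0.0002480924176906281), np.float64(0.00024809241769037637)])
[0.5636 0.0179 0.2574] [-3.1408  0.001   1.7154]
rows 163 199 width [np.int64(7), np.int64(14), np.int64(15), np.int64(16), np.int64(18), np.int64(20), np.int64(21)] mid [319.  319.5 319.  319.5 319.5 319.5 319. ]
(array([319. , 319.5, 320. , 319.5, 319. , 319.5, 319.5, 319.5, 319.5,
       319.5, 319. , 319. , 319. , 319.5, 319.5, 319.5, 319.5, 319.5,
       319.5, 319. , 319. , 319.5, 319.5, 319.5, 319.5, 319.5, 319.5,
       319. , 319. , 319.5, 319.5, 319.5, 319.5, 319. , 319. , 319. ,
       319. ]), array([163, 164, 165, 166, 167, 168, 169, 170, 171, 172, 173, 174, 175,
       176, 177, 178, 179, 180, 181, 182, 183, 184, 185, 186, 187, 188,
       189, 190, 191, 192, 193, 194, 195, 196, 197, 198, 199]))
```

```bash
python3 - <<'E'
from sl import *
s=manip.get_state();c=cam("wrist",s);g=cv2.imread("pics/w5.png");Rm=R.from_euler('xyz',s["ee_rot"])
for z in(.159,.167,.175):
    P=plane(c,[(319.4,162.5)],z)[0];print(z,P,Rm.inv().apply(P-s["eef_pos"]))
S=plane(c,[(323,106.5)],.085)[0];print(Rm.inv().apply(S-s["eef_pos"]),np.pi/2+.157)
# wall-edge profile at the slot for sub-pixel centre
for r in(80,95,110,125):print(r,(g[r-2:r+3,308:340].max(2).mean(0)).astype(int))
E
```

```text
0.159 [0.5591 0.0485 0.159 ] [0.031  0.0001 0.0983]
0.167 [0.5589 0.0498 0.167 ] [0.0323 0.0001 0.0903]
0.175 [0.5587 0.051  0.175 ] [0.0335 0.0001 0.0823]
[0.0764 0.0037 0.1723] 1.7277963267948966
80 [131 132 132 113  63  46  61 110 107  60  43  46  44  42  46  44  43  45
  45  42  43  58  96 101  61  44  53 112 119 119 117 119]
95 [129 128 130 133  75  42  50 108 117  66  43  41  43  45  44  42  43  43
  43  39  43  63  92  88  55  43  56 114 120 118 117 117]
110 [129 128 130 132  72  42  50 105 117  67  47  48  46  50  45  47  44  42
  41  41  43  64  94  89  55  44  59 115 123 117 118 118]
125 [131 131 131 130  82  47  48 107 118  69  45  48  51  46  47  46  42  41
  40  41  43  70  98  88  53  42  68 116 122 120 120 120]
```

```bash
python3 inch.py '0 .03 .0036 0 -.006;0 .06 .0036 0 -.006;0 .079 .0036 .02 -.006;0 .079 .0036 .04 -.006;0 .079 .0036 .0564 -.006;0 .079 .0036 .0564 -.006;0 .079 .0036 .0564 -.006;0 .079 .0036 .0564 -.006;0 .079 .0036 .0564 -.006'; python3 - <<'E'
from h import *
go(.5563,.0918,.158,1.722)
c,f=snap("wrist","w6.png");d,g=snap("scene","s6.png")
p=proj(d,[[.556,.092,.085]])[0];x,y=np.round(p).astype(int);print(x,y)
cv2.imwrite("pics/c2.png",np.hstack([cv2.resize(f[90:270,260:380],(400,600),interpolation=2),cv2.resize(g[y-75:y+45,x-40:x+40],(400,600),interpolation=2)]))
E
```

```text
t: 6.23
eef_pos: [0.5566, 0.0985, 0.2026]
ee_rot: [3.139, 0.0, 1.723]
wrist_force: [-0.9, 0.5, -2.7]
grip_width: 0.0111
gripper_force: 25.0
now 6.23 [0.5566 0.0985 0.2026] [3.1394e+00 2.0000e-04 1.7233e+00] shift [-0.0066 -0.0014  0.0446] turn 0.0013
352 210
```

View pics/c2.png

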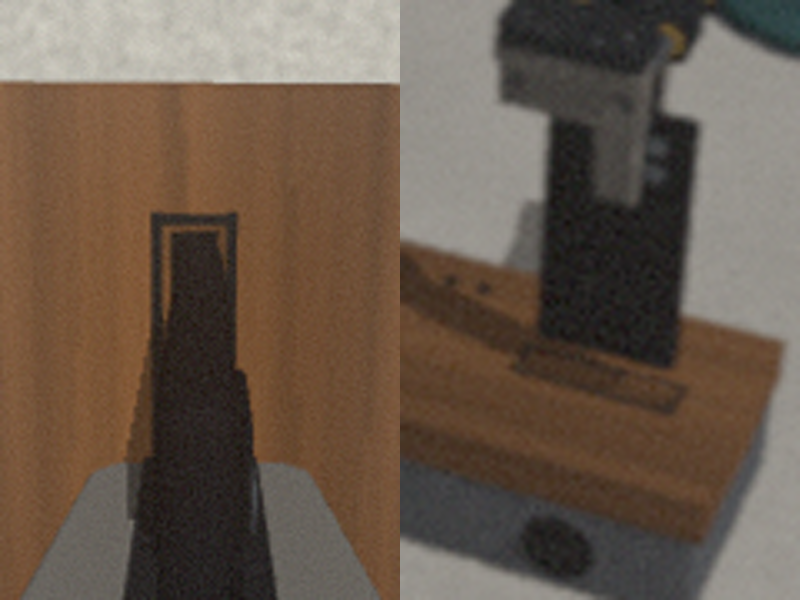

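In the left crop, the slot's frame (152–237) surrounds the phone's strip. The right crop shows the phone's lower edge (541,338)–(675,365) above the slot frame (513,365)–(685,398).

```bash
python3 - <<'E'
from sl import *
d=cam("scene");q=lambda L:[((a-400)/5+312,b/5+135) for a,b in L]
s=manip.get_state();z=s["eef_pos"][2]-.098
P=plane(d,q([(541,336),(676,366)]),z);S=plane(d,q([(530,341),(690,383),(672,413),(513,372)]),.085)
print(z,P,P.mean(0),np.linalg.norm(P[1]-P[0]));print(S,S.mean(0))
c=cam("wrist",s);f=cv2.imread("pics/w6.png")
for r in(158,165,172,180,190,200,210):print(r,f[r-1:r+2,295:345].max(2).mean(0).astype(int))
E
```

```text
0.10446214777956767 [[0.5662 0.0648 0.1045]
 [0.5515 0.1298 0.1045]] [0.5588 0.0973 0.1045] 0.06667533764259079
[[0.5514 0.0512 0.085 ]
 [0.5378 0.1321 0.085 ]
 [0.562  0.1347 0.085 ]
 [0.5763 0.0559 0.085 ]] [0.5569 0.0935 0.085 ]
158 [126 129 132 133 131 129 128 127 131 133  75  48  51  68  98  99  92  88
  87  87  85  82  86  87  82  87  81  81  82  79  79  89  80  57  49  51
  97 114 118 117 117 116 119 119 119 119 120 115 114 112]
165 [126 127 131 131 129 128 129 129 130 129  81  48  48  75 111 107  64  44
  46  46  47  45  48  46  48  46  47  51  43  45  53  84  84  54  44  53
 114 121 117 120 115 118 121 120 119 118 116 115 111 112]
172 [126 128 131 127 132 129 128 130 131 131  83  48  45  77 110 116  70  43
  43  45  47  45  47  45  48  47  44  47  46  44  46  44  57  50  48  53
 113 120 116 116 114 119 116 119 117 118 114 114 112 107]
180 [124 129 129 131 130 127 126 126 129 129  84  50  45  73 109 108  57  38
  41  46  47  41  41  45  48  38  44  44  42  48  43  44  39  47  44  58
 115 119 116 114 118 117 120 119 119 117 114 114 114 109]
190 [125 127 128 130 133 129 128 125 131 128  71  44  43  45  60  48  40  39
  44  41  41  47  41  39  41  45  43  41  42  44  41  47  41  39  40  57
 114 119 117 118 114 120 118 116 118 116 116 112 110 107]
200 [125 125 129 130 128 128 132 127  93  86  64  46  44  37  39  39  41  41
  41  44  38  45  44  40  40  44  45  42  37  44  40  39  41  42  36  61
  81  96 114 118 119 115 119 117 117 117 112 111 107 102]
210 [123 125 129 130 132 128  95  84  83  84  66  42  34  38  38  38  40  36
  40  42  38  42  43  38  41  43  41  41  39  40  41  43  44  41  41  42
  41  40  37  53 114 122 119 118 118 114 112 110 107 100]
```

```bash
python3 inch.py '0 -.0015 0 0 0;0 -.0015 0 .004 0;0 -.0015 0 .008 0;0 -.0015 0 .008 0;0 -.0015 0 .008 0;0 -.0015 0 .008 0'; python3 - <<'E'
from sl import *
c,f=snap("wrist","w7.png");go(.5563,.0945,.158,1.722)
d,g=snap("scene","s7.png")
for r in(155,165,175,190):print(r,f[r-1:r+2,300:340].max(2).mean(0).astype(int))
p=[352,210];x,y=p
cv2.imwrite("pics/c3.png",np.hstack([cv2.resize(f[130:230,280:360],(480,600),interpolation=2),cv2.resize(g[y-35:y+25,x-16:x+16],(320,600),interpolation=2)]))
E
```

```text
t: 6.83
eef_pos: [0.5557, 0.0976, 0.1933]
ee_rot: [-3.141, -0.0, 1.725]
wrist_force: [0.2, 0.2, -1.6]
grip_width: 0.0109
gripper_force: 25.0
now 6.88 [0.5558 0.0977 0.1933] [-3.1416 -0.0001  1.7249] shift [-0.0032  0.      0.0353] turn 0.0029
155 [130 130 129 129 131 131  78  56  56  59  71  74  73  70  73  72  71  74
  77  77  78  73  77  75  75  72  77  75  74  70  62  57  64 114 120 121
 119 116 118 124]
165 [128 128 129 129 130 131  85  52  48  63 109 115  71  44  47  46  49  46
  47  46  52  45  46  49  50  46  55  96 103  77  53  47  56 114 120 118
 119 117 117 121]
175 [130 131 128 130 131 134  84  49  46  62 111  92  49  40  45  44  43  47
  46  47  48  41  49  46  44  45  44  60  97  67  49  47  63 114 123 119
 117 118 120 120]
190 [130 126 127 129 130 131  74  45  39  44  35  44  40  42  42  47  42  39
  45  43  44  49  42  46  38  47  39  44  41  44  43  44  78 114 120 118
 116 118 119 118]
```

View pics/c3.png

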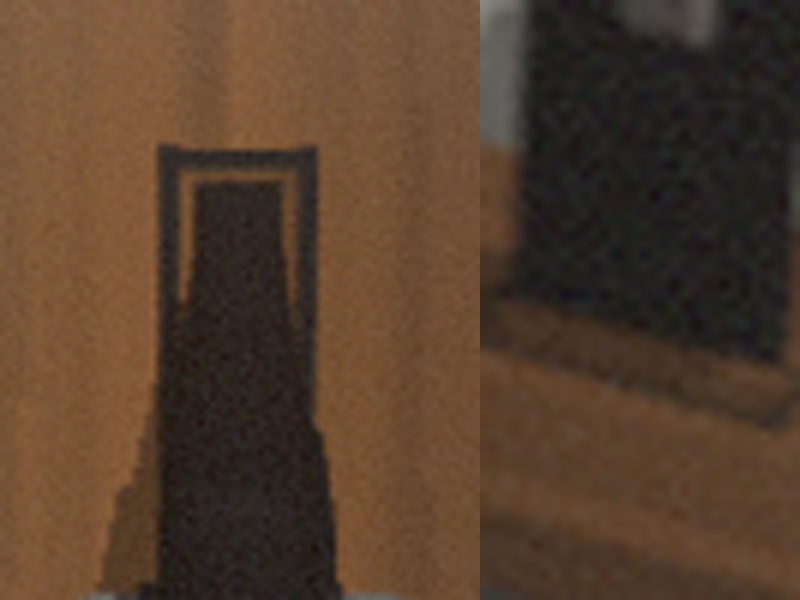

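The wrist crop shows the slot frame at columns 160–316 and the hole centred at 239, which is pixel 319.8, so the phone is centred across the slot. The frame's far end is at pixel row 154.5.

```bash
python3 - <<'E'
from sl import *
s=manip.get_state();c=cam("wrist",s);Rm=R.from_euler('xyz',s["ee_rot"])
for r in(154.3,):
    P=plane(c,[(319.8,r)],.085)[0];t=Rm.inv().apply(P-s["eef_pos"]);print(P,t,"slot centre tool",t[0]-.0404)
d=cam("scene");q=lambda L:[((a-480)/10+336,b/10+175) for a,b in L]
P=plane(d,q([(518,290),(785,362)]),s["eef_pos"][2]-.098);S=plane(d,q([(780,425)]),.085);print(P,P.mean(0),S)
E
```

```text
[0.5506 0.1338 0.085 ] [0.0365 0.0004 0.1084] slot centre tool -0.003913437148278111
[[0.5629 0.0623 0.0954]
 [0.5523 0.1292 0.0954]] [0.5576 0.0957 0.0954] [[0.5622 0.1338 0.085 ]]
```

```bash
python3 inch.py '0 -.002 0 0 0;0 -.002 0 .005 0;0 -.002 0 .01 0;0 -.002 0 .013 0;0 -.002 0 .016 0;0 -.002 0 .019 0;0 -.002 0 .019 0' 18
```

```text
t: 7.52
eef_pos: [0.5556, 0.0955, 0.1735]
ee_rot: [-3.14, -0.0, 1.725]
wrist_force: [-0.9, 0.2, -1.9]
grip_width: 0.0108
gripper_force: 18.0
```

```bash
python3 inch.py '0 0 0 .004 0;0 0 0 .008 0;0 0 0 .012 0;0 0 0 .014 0;0 0 0 .0155 0;0 0 0 .0165 0;0 0 0 .0165 0'
```

```text
t: 8.1
eef_pos: [0.5562, 0.0956, 0.1579]
ee_rot: [3.141, 0.0, 1.725]
wrist_force: [0.2, -0.3, -1.7]
grip_width: 0.0109
gripper_force: 18.0
```

```bash
python3 inch.py '0 0 0 .001 0;0 0 0 .002 0;0 0 0 .003 0;0 0 0 .003 0'
```

```text
t: 8.43
eef_pos: [0.5566, 0.0958, 0.1577]
ee_rot: [3.14, 0.001, 1.725]
wrist_force: [-5.4, -1.9, 17.1]
grip_width: 0.0113
gripper_force: 18.0
```

Floor contact is confirmed at z=0.158, which is fully home. I'll release and go up.

```bash
python3 inch.py '0 0 0 -.0025 0;0 0 0 -.0025 0;.092 0 0 -.0025 0;.092 0 0 -.0025 0;.092 0 0 -.0025 0;.092 0 0 -.0025 0;.092 0 0 -.0025 0;.092 0 0 -.0025 0;.092 0 0 -.0025 0;.092 0 0 -.0025 0;.092 0 0 -.0025 0;.092 0 0 -.0025 0'
python3 inch.py '.092 0 0 -.04 0;.092 0 0 -.08 0;.092 0 0 -.12 0;.092 0 0 -.15 0;.092 0 0 -.15 0;.092 0 0 -.15 0'; python3 - <<'E'
from sl import *
c,f=snap("wrist","w8.png")
print(proj(c,[[.4956,.303,.028],[.5562,.0925,.2]]))
go(.4956,.22,.25,2.09)
E
```

```text
t: 9.43
eef_pos: [0.5561, 0.0956, 0.1573]
ee_rot: [-3.142, 0.0, 1.725]
wrist_force: [0.0, 0.6, 0.4]
grip_width: 0.0757
gripper_force: 0.0
t: 9.93
eef_pos: [0.5569, 0.0958, 0.3092]
ee_rot: [3.138, 0.001, 1.725]
wrist_force: [-0.1, 1.1, -0.4]
grip_width: 0.0919
gripper_force: 0.0
[[294.8209  -9.3046]
 [317.47   199.0106]]
now 9.98 [0.5559 0.0954 0.3073] [3.1412 0.0005 1.7246] shift [ 0.1324 -0.0406  0.0572] turn -0.3654
```

```bash
python3 -c "
from h import *
go(.588,-.135,.15,1.718)"
```

```text
now 9.98 [0.5559 0.0954 0.3073] [3.1412e+00 5.0000e-04 1.7246e+00] shift [-0.2325 -0.0037  0.1575] turn 0.0066
```

```bash
python3 inch.py '.092 -.04 -.0037 0 0;.092 -.08 -.0037 0 0;.092 -.12 -.0037 .0 0;.092 -.16 -.0037 .0 0;.092 -.2 -.0037 .0 0;.092 -.2325 -.0037 .03 0;.092 -.2325 -.0037 .07 0;.092 -.2325 -.0037 .11 0;.092 -.2325 -.0037 .15 0;.092 -.2325 -.0037 .1575 0;.092 -.2325 -.0037 .1575 0;.092 -.2325 -.0037 .1575 0'; python3 - <<'E'
from sl import *
c,f=snap("wrist","w9.png");go(.588,-.135,.15,1.718);p=proj(c,[[.578,-.061,.106]])[0];print(p)
x,y=np.round(p).astype(int);cv2.imwrite("pics/c4.png",cv2.resize(f[max(0,y-30):y+30,x-40:x+40],(800,600),interpolation=2));print(x-40,y-30)
E
```

```text
t: 10.98
eef_pos: [0.5884, -0.1343, 0.1502]
ee_rot: [-3.141, -0.001, 1.725]
wrist_force: [0.9, 0.2, -0.4]
grip_width: 0.092
gripper_force: 0.0
now 11.03 [ 0.5894 -0.1345  0.1516] [3.1392 0.0006 1.7253] shift [-0.0003 -0.0015  0.0016] turn 0.0073
[320.8599 107.903 ]
281 78
```

View pics/c4.png

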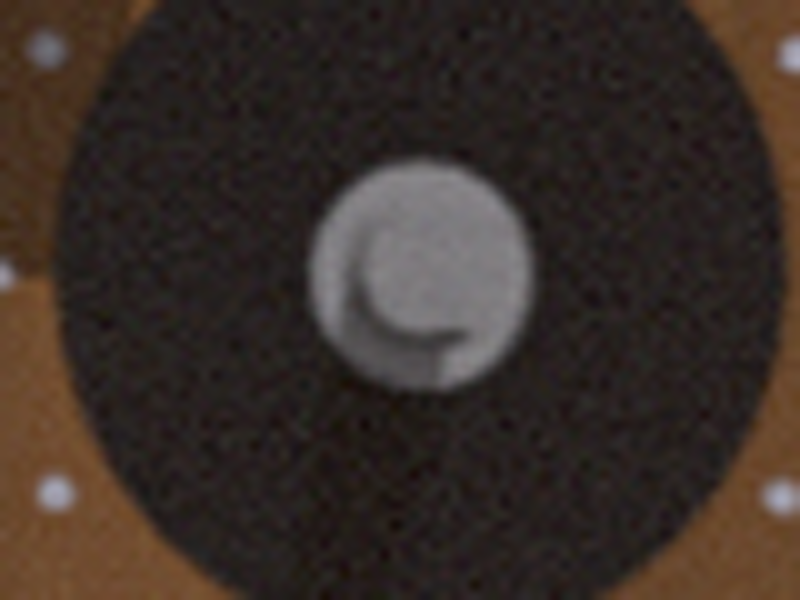

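The crop shows the black disc and the bright collar centred near (420,275), which is pixel (323,105.5). The shaft's D top is faintly visible, with a darker rim at lower left and what looks like a straight edge at about row 338, so I need a closer view.

```bash
python3 inch.py '.092 -.01 0 .03 0;.092 -.01 0 .06 0;.092 -.01 0 .08 0;.092 -.01 0 .08 0;.092 -.01 0 .08 0'; python3 - <<'E'
from sl import *
c,f=snap("wrist","w10.png");go(.588,-.145,.07,1.718);p=proj(c,[[.578,-.061,.106]])[0];print(p)
x,y=np.round(p).astype(int);y=max(y,30);g=f[y-30:y+30,x-40:x+40].astype(float)
g=np.clip((g-70)*2.6,0,255).astype(np.uint8)
cv2.imwrite("pics/c5.png",cv2.resize(g,(800,600),interpolation=2));print(x-40,y-30)
E
```

```text
t: 11.45
eef_pos: [0.5907, -0.1446, 0.0715]
ee_rot: [3.14, 0.001, 1.725]
wrist_force: [-0.2, -0.2, 1.0]
grip_width: 0.0919
gripper_force: 0.0
now 11.5 [ 0.5915 -0.1446  0.0724] [3.138  0.0013 1.7251] shift [ 0.0001 -0.0036  0.0024] turn 0.0071
[320.0234  78.1987]
280 48
```

View pics/c5.png

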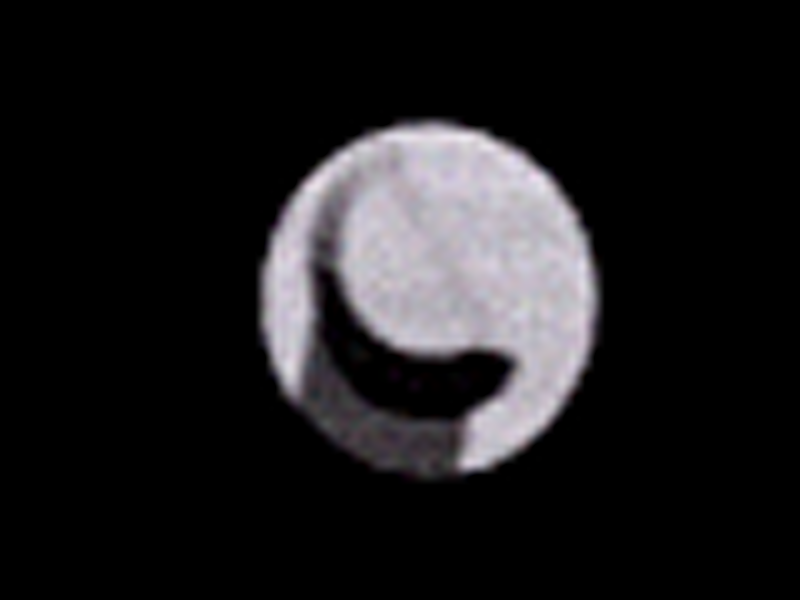

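The stretched crop shows the collar and the shaft's round rim with its dark bevel from (320,260) to (515,360). A faint straight edge runs from about (395,150) to (515,355), so the flat seems to face right and up. My picture budget is used up, so I'll check numerically on averaged frames.

```bash
python3 - <<'E'
from sl import *
s=manip.get_state()
g=np.mean([manip.grab_frame("wrist").astype(float).mean(2) for _ in range(8)],0);np.save("g10.npy",g)
s2=manip.get_state();print(s["eef_pos"],s2["eef_pos"],s2["ee_rot"],s2["t"])
for r in range(58,98):print(r,' '.join('%3d'%v for v in g[r,304:342]))
E
```

```text
[ 0.5915 -0.1446  0.0724] [ 0.5899 -0.1448  0.0705] [3.1408 0.0005 1.7247] 11.9
58  35  34  37  35  37  35  36  38  34  36  36  34  35  32  32  32  32  32  33  35  32  33  35  36  34  35  36  34  35  34  37  35  36  36  37  36  38  33
59  38  36  36  38  35  39  36  34  36  36  31  33  37  41  51  59  64  69  67  68  59  50  47  39  37  32  35  34  37  37  36  38  37  36  39  36  35  37
60  35  34  36  38  36  34  35  36  32  37  44  55  72  96 119 134 144 147 143 139 127 113 100  78  59  51  41  36  36  33  36  38  35  39  36  37  37  35
61  39  36  38  36  35  34  30  36  40  61  88 119 135 147 149 148 151 152 152 150 153 148 143 126 106  89  67  51  41  35  34  36  36  36  37  37  36  36
62  36  34  34  34  37  32  39  56  79 110 135 143 142 143 145 144 146 145 147 147 148 148 149 150 139 123 103  76  58  44  37  36  34  36  36  37  37  37
63  36  36  36  36  31  40  59  91 117 136 142 140 137 137 140 140 144 146 147 146 146 147 147 146 150 146 132 108  86  64  46  35  37  35  36  35  36  34
64  35  37  36  35  40  61  95 120 137 139 138 134 134 136 137 141 143 144 148 147 148 146
[... 4479 characters left out ...]
  91 101 116 124 134 130 110  85  63  45  40  36  36  35  36  35  36  38  35  37
94  35  35  33  32  30  31  29  30  27  28  36  46  60  71  84  89  89  90  92 102 110 104  95  82  61  44  38  34  34  33  38  35  38  37  37  37  38  37
95  38  35  33  32  30  30  26  31  26  27  29  29  31  37  40  46  50  53  52  54  53  45  40  38  35  35  33  35  36  37  36  36  38  38  38  37  38  34
96  36  37  33  31  29  32  31  31  29  28  30  29  27  28  25  30  30  28  30  31  32  31  33  32  35  36  33  37  34  37  35  37  38  36  37  36  37  36
97  36  36  33  32  29  30  29  29  30  29  27  29  29  31  28  29  29  28  28  32  32  36  37  37  35  37  36  38  37  37  36  36  35  37  36  38  37  36
```

```bash
python3 inch.py '.092 0 .03 0 0;.092 0 .05 0 0;.092 0 .05 0 0;.092 0 .05 0 0'; python3 - <<'E'
from sl import *
s={"eef_pos":np.array([.59,-.1448,.0706]),"ee_rot":np.array([3.1408,.0005,1.7247])}
c=cam("wrist",s);P=plane(c,[(319.3,63.5),(326.2,81),(321.3,73.5)],.106);d=P[0]-P[1];print(P,"flat normal angle",np.arctan2(d[1],d[0])-np.pi/2)
s=manip.get_state();print(s["eef_pos"],s["ee_rot"],s["t"])
g=np.mean([manip.grab_frame("wrist").astype(float).mean(2) for _ in range(6)],0);np.save("g11.npy",g)
c=cam("wrist",manip.get_state());p=proj(c,P[2])[0];print(p);x,y=np.round(p).astype(int)
for r in range(y-20,y+22):print(r,' '.join('%3d'%v for v in g[r,x-18:x+20]))
print(x-18)
E
```

```text
t: 12.23
eef_pos: [0.6394, -0.1364, 0.0697]
ee_rot: [-3.142, -0.0, 1.726]
wrist_force: [0.5, -0.7, 0.3]
grip_width: 0.092
gripper_force: 0.0
[[ 0.5763 -0.0561  0.106 ]
 [ 0.5799 -0.062   0.106 ]
 [ 0.5776 -0.0596  0.106 ]] flat normal angle 0.5533206278907774
[ 0.6394 -0.1364  0.0697] [-3.1416 -0.0004  1.7256] 12.2333
[193.4493  73.0353]
53  32  29  31  31  29  28  32  32  29  30  32  29  30  30  30  30  33  32  30  32  30  27  30  35  31  31  32  34  31  33  34  29  33  30  32  31  33  31
54  31  33  33  28  31  35  30  29  32  33  32  31  32  33  28  33  29  30  31  34  30  30  34  31  32  33  33  28  31  32  32  31  32  30  32  31  29  34
55  29  31  32  32  30  29  32  30  31  32  32  32  33  32  32  33  28  30  32  28  32  32  31  31  28  30  31  33  32  34  31  32  34  34  34  33  33  31
56  33  29  31  32  29  33  30  32  31  32  30  32  31  29  34  29  31  33  34  30  30  28  31  31  36  28  31  30  33  30  31  31  29  29  35  31  28  33
57  31  29  30  30  31  33  31  31  31  31  31  33  30  32  33  30  33  36  31  29  31  32  30  32  32  31  32  35  31  32  33  30  32  31  
[... 5053 characters left out ...]
  32  33  35  38  37  40  46  47  53  71  85  85  86  84  84  85  83  82  80
91  30  30  33  31  33  29  31  33  28  33  29  37  34  31  35  31  30  31  30  34  34  29  34  33  38  40  46  44  48  68  83  87  88  90  86  86  86  87
92  32  35  34  31  33  33  31  30  33  34  31  31  32  34  34  29  33  31  34  29  32  33  30  34  36  38  37  40  43  46  65  78  83  86  87  86  88  84
93  31  32  31  33  29  32  31  33  27  35  35  32  31  34  33  35  32  31  32  33  30  31  32  32  32  33  33  34  37  44  44  52  63  78  86  88  86  90
94  33  32  31  32  30  33  33  34  34  33  32  33  33  33  32  29  34  31  35  32  33  34  30  33  31  29  27  29  34  33  35  42  47  55  61  76  80  84
175
```

```bash
python3 - <<'E'
from sl import *
g=cv2.GaussianBlur(np.load("g11.npy"),(3,3),0);s=manip.get_state();print(s["eef_pos"],s["ee_rot"]);c=cam("wrist",s)
L=[]
for r in range(65,81):
    v=g[r,193:216];i=[k for k in range(len(v)-1) if v[k]>=117>v[k+1]][0];L.append((193+i+(v[i]-117)/(v[i]-v[i+1]),r))
L=np.array(L);P=plane(c,L,.105);k=np.polyfit(P[:,1],P[:,0],1);print(L[::5],"flat normal",-np.arctan(k[0]),"resid",np.std(P[:,0]-np.polyval(k,P[:,1])))
n=-np.arctan(k[0]);N=np.array([np.cos(n),np.sin(n)])
print("flat plane offset from (.5776,-.0596):",(P[:,:2]-[.5776,-.0596]).mean(0)@N)
# collar circle centre in each view (brightness>85), the collar near z=.086
for f,s0,box in(("g10.npy",{"eef_pos":np.array([.59,-.1448,.0706]),"ee_rot":np.array([3.1408,.0005,1.7247])},(295,350,50,105)),):
    h=np.load(f);x0,x1,y0,y1=box;w=(h[y0:y1,x0:x1]>75).astype(np.uint8);kk=max(cv2.findContours(w,0,1)[0],key=cv2.contourArea)
    e=cv2.fitEllipse(cv2.convexHull(kk));q=np.array(e[0])+[x0,y0];cc=cam("wrist",s0);print(q,e[1],plane(cc,[q],.086),plane(cc,[q],.09))
E
```

```text
[ 0.6383 -0.1374  0.0699] [-3.141   0.0002  1.7241]
[[196.9773  65.    ]
 [200.6557  70.    ]
 [203.8973  75.    ]
 [206.9026  80.    ]] flat normal 0.6924937384054172 resid 5.5701811882169743e-05
flat plane offset from (.5776,-.0596): 0.002744739745113232
[321.4643  76.8636] (34.72929763793945, 35.33625030517578) [[ 0.5777 -0.0589  0.086 ]] [[ 0.5777 -0.0592  0.09  ]]
```

```bash
python3 -c "
from h import *
go(.6675,-.089,.115,2.26)
t=cam('top');print(plane(t,[(420,145)],.06),plane(t,[(210,155)],.05))"
```

```text
now 12.53 [ 0.6383 -0.1374  0.0699] [-3.1410e+00  2.0000e-04  1.7241e+00] shift [ 0.0434  0.0362 -0.0451] turn -0.5359
[[ 0.7250869  -0.32384337  0.06      ]] [[0.71361233 0.32387449 0.05      ]]
```

```bash
python3 inch.py '.092 0 0 -.035 0;.092 0 0 -.045 0;.092 .02 .018 -.045 -.12;.092 .0434 .0362 -.045 -.24;.092 .0434 .0362 -.045 -.36;.092 .0434 .0362 -.045 -.48;.092 .0434 .0362 -.045 -.5359;.092 .0434 .0362 -.045 -.5359;.092 .0434 .0362 -.045 -.5359;.092 .0434 .0362 -.045 -.5359'; python3 - <<'E'
from sl import *
s=manip.get_state();print(s["eef_pos"],s["ee_rot"],s["t"])
g=np.mean([manip.grab_frame("wrist").astype(float).mean(2) for _ in range(10)],0);np.save("g12.npy",g)
s=manip.get_state();print(s["eef_pos"],s["ee_rot"],s["t"])
c=cam("wrist",s);p=proj(c,[.578,-.0595,.106])[0];print(p);x,y=np.round(p).astype(int)
for r in range(y-15,y+17):print(r,' '.join('%3d'%v for v in g[r,x-10:x+20]))
print(x-10)
E
```

```text
t: 13.37
eef_pos: [0.6681, -0.0889, 0.115]
ee_rot: [3.142, 0.0, 2.259]
wrist_force: [-1.1, 0.1, -0.7]
grip_width: 0.092
gripper_force: 0.0
[ 0.6681 -0.0889  0.115 ] [3.1416 0.0004 2.2586] 13.3667
[ 0.6681 -0.0885  0.1149] [-3.1415  0.      2.2605] 13.8667
[221.1172  95.6358]
81  32  33  31  30  32  33  34  33  31  31  31  32  30  32  32  30  32  29  30  31  31  32  30  31  31  30  33  33  34  33
82  31  30  30  34  32  30  29  34  31  34  30  33  31  32  32  31  31  29  28  25  28  28  27  26  29  28  29  30  31  31
83  31  33  32  31  32  33  29  30  28  32  31  29  33  29  28  27  30  38  47  52  63  64  61  55  45  37  31  26  30  29
84  31  30  33  32  32  29  30  31  32  31  31  29  27  28  27  39  60  88 108 123 135 138 133 125 104  85  65  45  30  26
85  30  33  33  32  29  31  31  29  28  28  32  39  42  44  58  83 125 137 138 139 139 137 136 136 136 137 129  99  69  44
86  33  31  30  31  32  33  30  29  33  45  71  87  97 102 124 120 124 131 132 134 136 137 136 133 136 135 137 137 126  93
87  31  30  30  31  29  28  29  32  61  91 126 135 133 130 129 106  93  98 108 116 124
[... 2428 characters left out ...]
  26  25  28  58  77  84  82  79  80  92 127 134 131 131 129 129 129 131 133
108  33  33  27  26  26  24  25  27  26  27  25  25  26  24  25  47  72  82  82  94 124 134 134 134 134 133 132 133 129 124
109  31  28  24  27  29  28  25  27  25  25  24  24  29  26  24  23  37  54  77 120 131 133 132 134 135 132 130 128  98  63
110  33  29  29  26  27  27  27  26  26  29  25  27  23  28  24  27  20  27  39  65  90 107 114 117 111  96  81  56  39  29
111  27  26  29  25  25  26  26  27  28  27  29  26  23  27  27  25  25  24  27  30  33  39  40  41  39  36  31  28  28  31
112  25  26  29  29  24  29  26  27  26  28  26  24  24  25  23  27  28  30  33  31  28  29  27  28  27  30  29  33  30  34
211
```

```bash
python3 - <<'E'
from sl import *
g=np.load("g12.npy");s=manip.get_state();c=cam("wrist",s)
def fit(r0,r1,c0,c1,lv,z,up):
    L=[]
    for r in range(r0,r1):
        v=g[r,c0:c1]*(1 if up else -1);l=lv if up else -lv
        i=[k for k in range(len(v)-1) if v[k]<=l<v[k+1]][0];L.append((c0+i+(l-v[i])/(v[i+1]-v[i]),r))
    P=plane(c,L,z);k=np.polyfit(P[:,1],P[:,0],1);print(z,"normal",-np.arctan(k[0]),"std",np.std(P[:,0]-np.polyval(k,P[:,1])),P.mean(0));return P
fit(89,103,222,232,112,.106,False);fit(90,104,230,239,112,.0865,True)
# shaft round: leftmost rim at col ~ (50% 31..130=80), rows 88..100
L=[]
for r in range(88,101):
    v=g[r,211:222];i=[k for k in range(10) if v[k]<=80<v[k+1]][0];L.append((211+i+(80-v[i])/(v[i+1]-v[i]),r))
P=plane(c,L,.1055)[:,:2];A=np.c_[2*P,np.ones(len(P))];x=np.linalg.lstsq(A,(P**2).sum(1),rcond=None)[0];print("rim circle",x[:2],np.sqrt(x[2]+x[:2]@x[:2]))
E
```

```text
0.106 normal 0.6845391119269576 std 6.934433964191663e-05 [ 0.5801 -0.0577  0.106 ]
0.0865 normal 0.6873424549680611 std 3.155655176488642e-05 [ 0.5793 -0.0579  0.0865]
rim circle [ 0.5795 -0.0579] 0.005038925601696821
```

```bash
python3 inch.py '.092 0 0 -.04 0;.092 0 0 -.08 .12;.092 0 0 -.12 .25;.092 0 0 -.16 .37;.092 0 0 -.18 .5;.092 0 0 -.18 .62;.092 0 0 -.18 .75;.092 0 0 -.18 .86;.092 0 0 -.18 .86;.092 0 0 -.18 .86';python3 -c "
from h import *
go(.481,.219,.055,1.4)"
```

```text
t: 14.7
eef_pos: [0.6681, -0.0883, 0.2949]
ee_rot: [-3.142, 0.0, 1.404]
wrist_force: [-1.6, 0.5, -0.6]
grip_width: 0.0915
gripper_force: 0.0
now 14.7 [ 0.6681 -0.0883  0.2949] [-3.1416e+00  3.0000e-04  1.4041e+00] shift [ 0.2721 -0.2355  0.2398] turn 0.0041
```

```bash
python3 inch.py '.092 .03 -.026 0 0;.092 .06 -.052 0 0;.092 .09 -.078 0 0;.092 .12 -.104 0 0;.092 .15 -.13 0 0;.092 .18 -.156 0 0;.092 .21 -.182 0 0;.092 .24 -.208 0 0;.092 .2721 -.2355 0 0;.092 .2721 -.2355 0 0;.092 .2721 -.2355 .03 0;.092 .2721 -.2355 .07 0'
python3 inch.py '.092 0 0 .04 0;.092 0 0 .08 0;.092 0 0 .12 0;.092 0 0 .16 0;.092 0 0 .17 0;.092 0 0 .17 0;.092 0 0 .17 0'; python3 - <<'E'
from sl import *
g=np.mean([manip.grab_frame("wrist").astype(float) for _ in range(6)],0);np.save("g13.npy",g)
s=manip.get_state();print(s["eef_pos"],s["ee_rot"],s["t"])
c=cam("wrist",s);p=proj(c,[.4956,.303,.028])[0];print(p);x,y=np.round(p).astype(int);h=g.mean(2)
for r in range(max(0,y-36),y+37,2):print(r,' '.join('%3d'%v for v in h[r,x-36:x+37:2]))
print(x-36)
E
```

```text
t: 15.7
eef_pos: [0.4841, 0.2217, 0.2274]
ee_rot: [3.134, -0.004, 1.406]
wrist_force: [1.3, -0.4, 0.2]
grip_width: 0.0917
gripper_force: 0.0
t: 16.28
eef_pos: [0.4827, 0.2202, 0.0557]
ee_rot: [3.141, -0.001, 1.402]
wrist_force: [-0.3, -0.6, 0.2]
grip_width: 0.0921
gripper_force: 0.0
[0.4832 0.2198 0.0565] [ 3.1388 -0.0013  1.4005] 16.5833
[315.9714  89.7529]
54 143 140 144 142 141 141 144 148  82  44  46  45  59  98 145 150 147 148 147 146 146 147 148 136 101  68  58  51  44  83 125 135 140 140 142 146 144
56 142 141 143 142 140 141 143  83  44  44  44  77 144 147 143 145 145 143 142 143 145 143 143 145 147 135  89  62  56  47  84 122 132 143 146 149 147
58 142 143 143 140 140 144  99  44  45  46 102 146 146 147 146 145 146 146 146 146 147 146 145 148 148 148 149 106  65  57  46  86 127 141 150 149 147
60 144 143 144 142 145 120  51  46  46 106 148 149 147 147 147 145 146 148 146 145 145 147 146 146 148 147 148 148 106  62  54  48 109 132 144 146 145
62 144 145 144 143 145  67  46  46  94 146 145 145 146 144 144 145 145 146 146 147 147 147 148 148 147 146 146 147 150  95  64  53  61 
[... 4165 characters left out ...]
  95  94  93  92  92  93  93  93  93  94  94  94  95  95  98  96  94  93  94 134 142 144
120 145 145 144 141 139 141 118  97  95  94  94  96  95  95  92  92  92  94  91  93  93  93  93  93  96  93  91  90  93  95  98  93  93  94 133 142 141
122 145 145 142 141 138 143 124 100  94  96  98  97  97  96  94  92  91  92  91  93  94  94  92  94  94  92  93  92  95  95  96  95  94  93 133 141 144
124 146 146 142 140 140 145 142 101  95  97  97  98  97  96  92  94  95  93  91  92  94  96  95  93  95  94  95  94  93  95  94  94  95  95 131 139 141
126 144 144 142 140 144 148 147 102  93  95  97  95  97  95  95  96  94  96  94  94  93  93  92  94  96  96  92  93  93  94  96  96  96  96 125 138 143
280
```

```bash
cat > kn.py <<'E'
from sl import *
def knob(h,c,guess,zt=.028,z=28):
    x,y=np.round(guess).astype(int);x0,y0=x-40,max(0,y-40);w=(h[y0:y+40,x0:x+40]>112).astype(np.uint8)
    n,l,st,ct=cv2.connectedComponentsWithStats(w,connectivity=4)
    i=min(range(1,n),key=lambda k:np.hypot(*(ct[k]+[x0,y0]-guess)) if st[k,4]>600 else 1e9)
    m=(l==i).astype(np.uint8);k=cv2.convexHull(max(cv2.findContours(m,0,1)[0],key=cv2.contourArea))
    e=cv2.fitEllipse(k);q=np.array(e[0])+[x0,y0];C=plane(c,[q],zt)[0]
    hull=np.zeros_like(m);cv2.fillPoly(hull,[k],1);hull=cv2.erode(hull,np.ones((5,5)))
    ys,xs=np.nonzero((hull>0)&(m==0));wt=np.clip(112-h[ys+y0,xs+x0],0,70)
    P=plane(c,np.c_[xs+x0,ys+y0],zt)[:,:2];mu=np.average(P,0,wt);V=np.cov((P-mu).T,aweights=wt);ev,U=np.linalg.eigh(V);d=U[:,1];d=d*np.sign(d@(mu-C[:2]))
    print("disc px",q,e[1],"centre",C,"pointer",np.arctan2(d[1],d[0]),"from centre",np.arctan2(*(mu-C[:2])[::-1]),len(xs),"halfwidth ev",np.sqrt(ev));return C,q
E
python3 - <<'E'
from kn import *
s=manip.get_state();h=np.load("g13.npy").mean(2)
C,q=knob(h,cam("wrist",s),np.array([318,80]))
go(C[0],C[1],.06,1.4)
E
```

```text
disc px [317.0834  79.8076] (52.862388610839844, 56.1671028137207) centre [0.4972 0.3082 0.028 ] pointer -0.09024300221413724 from centre -0.1287072682472258 93 halfwidth ev [0.0006 0.0032]
now 16.58 [0.4832 0.2198 0.0565] [ 3.1388 -0.0013  1.4005] shift [ 0.0895 -0.0012 -0.0033] turn 0.0005
```

```bash
python3 inch.py '.092 .03 -.001 0 0;.092 .06 -.001 0 0;.092 .088 -.001 0 0;.092 .088 -.001 0 0;.092 .088 -.001 .02 0;.092 .088 -.001 .04 0;.092 .088 -.001 .05 0;.06 .088 -.001 .0505 0;.02 .088 -.001 .0505 0;.0 .088 -.001 .0505 0;.0 .088 -.001 .0505 0;.0 .088 -.001 .0505 0' 15; python3 inch.py '0 0 0 0 0;0 0 0 0 0;0 0 0 0 0;0 0 0 0 0;0 0 0 0 0'; python3 -c "
from h import *
go(.497,.3065,.005,1.4)"
```

```text
t: 17.58
eef_pos: [0.4967, 0.3067, 0.0054]
ee_rot: [3.14, -0.001, 1.4]
wrist_force: [-0.4, 0.6, -1.3]
grip_width: 0.0606
gripper_force: 0.0
t: 18.0
eef_pos: [0.4962, 0.3065, 0.0046]
ee_rot: [3.141, -0.0, 1.401]
wrist_force: [0.9, -0.6, 2.1]
grip_width: 0.0372
gripper_force: 15.0
now 18.0 [0.4962 0.3065 0.0046] [ 3.1413 -0.      1.4007] shift [ 0.0002  0.0008 -0.0004] turn 0.0007
```

```bash
python3 inch.py '0 0 0 0 0;0 0 0 -.02 0;0 0 0 -.06 0;0 0 0 -.1 0;0 0 0 -.14 0;0 0 0 -.18 0;0 0 0 -.22 0;0 0 0 -.24 0;0 0 0 -.24 0;0 0 0 -.24 0' 35; python3 - <<'E'
from kn import *
g=np.mean([manip.grab_frame("wrist").astype(float) for _ in range(5)],0);np.save("g14.npy",g)
s=manip.get_state();print(s["eef_pos"],s["ee_rot"],s["t"],s["grip_width"])
c=cam("wrist",s);z=s["eef_pos"][2]+.0235;p=proj(c,[s["eef_pos"][0],s["eef_pos"][1],z])[0];print(p);x,y=np.round(p).astype(int);h=g.mean(2)
for r in range(y-36,y+37,3):print(r,' '.join('%3d'%v for v in h[r,x-39:x+40:3]))
E
```

```text
t: 18.83
eef_pos: [0.4963, 0.3065, 0.2451]
ee_rot: [3.14, -0.001, 1.4]
wrist_force: [0.2, -0.5, -0.7]
grip_width: 0.0369
gripper_force: 35.0
[0.4953 0.3059 0.2425] [-3.1389  0.002   1.4008] 19.0833 0.03696497728830024
[319.2815 264.1161]
228  50  48  92  48  53  50  52  53  54  51  53  48  51  51  52  48  48  51  52  51  51  51  49  52  96  45  47
231  53  51  50  50  51  52  52  54  46  80 150 158 158 158 157 158 158  99  50  50  47  51  50  49  48  52  54
234  54  53  51  51  53  52  52  76 153 154 152 152 152 150 151 151 152 153 158 117  48  50  52  50  50  52  51
237  53  51  52  53  50  48 107 157 154 156 157 155 157 154 157 154 154 156 153 157 159  51  52  50  49  45  48
240  53  49  51  52  49 116 155 154 154 152 152 154 154 155 154 156 154 157 155 156 154 158  46  48  50  49  49
243  52  48  50  49  72 157 156 156 156 156 153 153 155 154 152 152 152 152 150 149 149 151 118  45  46  50  47
246  51  49  50  45 152 150 150 148 149 152 151 154 153 153 153 154 154 153 155 154 156 154 157  64  49  48  45
249  47  47  50  65 157 155 154 156 156 154 155 153 154 152 151 153 151 151 15
[... 1237 characters left out ...]
  39  39  57  75  79  78  38
285  35 158 159 157 150 158  77  37  41 110 149 153 150 152 151 152 153 140  57  38  41  73  73  79  76  79  48
288  37 152 154 154 152 153 155 158  68  37  38  37  49  53  52  42  37  37  40  62  76  74  79  74  76  76  65
291  65 157 156 161 157 153 158 149 156 158 137  92  67  64  66  81 108 101  81  76  75  78  78  78  76  70  67
294 121 157 157 155 155 152 151 152 150 151 157 152 159 163 163 158 153 108  76  79  77  75  68  66  71  68  66
297 148 156 155 157 162 158 156 145 154 153 160 156 151 154 149 152 154 108  72  68  72  69  70  73  67  64  67
300 160 153 150 156 158 156 155 162 155 147 159 151 152 150 155 152 134  66  66  71  69  67  70  69  64  61  70
```

```bash
python3 - <<'E'
from kn import *
s=manip.get_state();c=cam("wrist",s);h=np.load("g14.npy").mean(2);z=s["eef_pos"][2]+.0235
C,q=knob(h,c,np.array([319,260.]),z)
Rm=R.from_euler('xyz',s["ee_rot"]);t=Rm.inv().apply(C-s["eef_pos"]);print("knob in tool",t,"tilt of tool axis",Rm.as_matrix()[:,2])
go(.5787,-.0588,.28,2.19)
E
```

```text
disc px [319.5272 258.2124] (57.946510314941406, 62.954811096191406) centre [0.4959 0.3089 0.266 ] pointer -0.09326612812053217 from centre -0.15973348891818787 116 halfwidth ev [0.0006 0.0032]
knob in tool [ 0.0031  0.0001 -0.0235] tilt of tool axis [-0.003  -0.0015 -1.    ]
now 19.08 [0.4953 0.3059 0.2425] [-3.1389  0.002   1.4008] shift [-0.3454  0.1438 -0.0372] turn -0.7892
```

```bash
python3 -c "
from h import *
go(.619,-.116,.28,2.181)"
```

```text
now 19.08 [0.4953 0.3059 0.2425] [-3.1389e+00  2.0000e-03  1.4008e+00] shift [-0.3949  0.1932 -0.0373] turn -0.7802
```

```bash
python3 inch.py '0 -.02 .01 -.0375 0;0 -.055 .027 -.0375 -.07;0 -.09 .044 -.0375 -.14;0 -.125 .061 -.0375 -.21;0 -.16 .078 -.0375 -.29;0 -.195 .095 -.0375 -.37;0 -.23 .112 -.0375 -.45;0 -.265 .129 -.0375 -.53;0 -.3 .146 -.0375 -.61;0 -.335 .163 -.0375 -.69;0 -.37 .18 -.0375 -.78;0 -.395 .193 -.0375 -.78'; python3 inch.py '0 0 0 .02 0;0 0 0 .06 0;0 0 0 .1 0;0 0 0 .13 0;0 0 0 .13 0;0 0 0 .13 0'; python3 -c "
from h import *
go(.619,-.116,.15,2.181)"
```

```text
t: 20.08
eef_pos: [0.6192, -0.1201, 0.2801]
ee_rot: [-3.139, -0.001, 2.181]
wrist_force: [-0.6, -0.0, -1.2]
grip_width: 0.0369
gripper_force: 35.0
t: 20.58
eef_pos: [0.6181, -0.1152, 0.1499]
ee_rot: [-3.139, -0.004, 2.181]
wrist_force: [0.6, 0.3, -0.4]
grip_width: 0.0374
gripper_force: 35.0
now 20.58 [ 0.6181 -0.1152  0.1499] [-3.1388 -0.0038  2.181 ] shift [-0.0012  0.0002 -0.0001] turn -0.0
```

```bash
python3 - <<'E'
from kn import *
F=[];E=[];A=[]
for _ in range(10):
    s=manip.get_state();E.append(s["eef_pos"]);A.append(s["ee_rot"]);F.append(manip.grab_frame("wrist").astype(float))
g=np.mean(F,0);np.save("g15.npy",g);A=np.array(A);A[:,0]%=2*np.pi;s={"eef_pos":np.mean(E,0),"ee_rot":A.mean(0)};np.save("s15.npy",np.r_[s["eef_pos"],s["ee_rot"]])
print(s,np.std(E,0));c=cam("wrist",s);h=g.mean(2)
p=proj(c,[.579,-.0583,.106])[0];print(p);x,y=np.round(p).astype(int)
for r in range(y-14,y+22):print(r,' '.join('%3d'%v for v in h[r,x-15:x+17]))
print(x-15)
C,q=knob(h,c,np.array([319.5,258.]),s["eef_pos"][2]+.0235)
print(R.from_euler('xyz',s["ee_rot"]).inv().apply(C-s["eef_pos"]))
E
```

```text
{'eef_pos': array([ 0.6202, -0.1155,  0.1532]), 'ee_rot': array([3.1402, 0.0013, 2.1807])} [0.0008 0.0002 0.0013]
[317.4587 113.3494]
99  39  38  38  42  39  40  37  39  38  38  39  37  36  38  37  39  40  39  38  39  39  39  38  37  36  38  38  39  37  39  39  41
100  40  37  38  39  40  40  41  39  39  38  38  38  38  37  37  36  35  37  38  40  38  38  38  40  38  38  38  40  39  39  38  38
101  39  40  38  39  39  38  39  37  36  37  38  40  40  45  44  47  39  39  36  33  38  39  39  39  40  37  37  38  39  40  37  40
102  40  40  38  40  38  37  39  38  38  40  50  64  70  81  82  84  77  70  58  45  36  36  38  38  38  39  38  40  39  39  39  38
103  38  41  39  40  39  39  37  39  47  65  86 107 118 124 128 130 129 124 109  81  57  40  35  38  38  38  40  38  40  37  39  40
104  37  38  39  39  40  37  40  56  80 100 117 129 134 137 137 137 136 138 134 131 107  73  45  36  37  39  40  39  38  39  38  39
105  40  40  40  39  37  39  56  82 107 121 129 132 133 136 137 139 139 140 143 142 141 121  83  47  35  37  39  40  40  39  39  40
106  38  40  38  38  37  52  82 109 126 131
[... 3305 characters left out ...]
 40  40  42  39  38  37  38  38  40  38  38  41  39  39  40  39  39  39  40  38  39
132  33  35  33  35  34  37  37  37  38  39  39  38  38  39  38  39  41  37  39  40  41  36  39  39  39  40  40  40  39  42  41  38
133  36  32  35  36  35  38  40  38  39  39  39  38  37  38  42  38  39  40  39  40  37  39  42  40  39  40  39  39  40  38  40  39
134  34  33  31  35  36  38  39  40  40  37  38  40  40  39  38  36  39  40  40  42  40  39  38  38  39  40  40  37  38  37  38  41
302
disc px [319.3253 257.9238] (58.2293815612793, 62.909828186035156) centre [ 0.6185 -0.1129  0.1767] pointer 0.6752332155679656 from centre 0.6108424578451025 108 halfwidth ev [0.0006 0.0033]
[ 0.0031  0.0001 -0.0235]
```

```bash
python3 - <<'E'
from kn import *
v=np.load("s15.npy");s={"eef_pos":v[:3],"ee_rot":v[3:]};c=cam("wrist",s);Rm=R.from_euler('xyz',s["ee_rot"])
for z in(.106,.109):
    P=plane(c,[(316,113.3)],z)[0];t=Rm.inv().apply(P-s["eef_pos"]);print(P,t,"shift",t-[.0028,.0001,0])
go(.62,-.11,.13,2.211)
E
```

```text
[ 0.5782 -0.0588  0.106 ] [ 0.0706 -0.002   0.0471] shift [ 0.0678 -0.0021  0.0471]
[ 0.5782 -0.0588  0.109 ] [ 0.0706 -0.002   0.0441] shift [ 0.0678 -0.0021  0.0441]
now 21.08 [ 0.6196 -0.1157  0.1526] [3.141  0.001  2.1805] shift [0.0045 0.0036 0.0226] turn -0.0305
```

```bash
python3 inch.py '0 .02 -.002 0 -.03;0 .04 -.002 0 -.03;0 .06 -.0021 0 -.03;0 .0678 -.0021 .01 -.03;0 .0678 -.0021 .02 -.03;0 .0678 -.0021 .03 -.03;0 .0678 -.0021 .036 -.03;0 .0678 -.0021 .036 -.03;0 .0678 -.0021 .036 -.03;0 .0678 -.0021 .036 -.03'; python3 inch.py '0 0 0 .001 0;0 0 0 .002 0;0 0 0 .003 0;0 0 0 .004 0;0 0 0 .005 0;0 0 0 .006 0;0 0 0 .006 0'
```

```text
t: 21.92
eef_pos: [0.5792, -0.0617, 0.1157]
ee_rot: [3.141, -0.0, 2.21]
wrist_force: [0.5, -0.4, 0.0]
grip_width: 0.0372
gripper_force: 35.0
t: 22.5
eef_pos: [0.5787, -0.0612, 0.1097]
ee_rot: [-3.141, -0.0, 2.211]
wrist_force: [-0.1, 0.6, -0.9]
grip_width: 0.0371
gripper_force: 35.0
```

```bash
python3 inch.py '0 0 0 .0005 0;0 0 0 .001 0;0 0 0 .0015 0;0 0 0 .002 0;0 0 0 .0025 0;0 0 0 .003 0;0 0 0 .003 0'
```

```text
t: 23.08
eef_pos: [0.5791, -0.061, 0.1069]
ee_rot: [3.141, 0.0, 2.211]
wrist_force: [1.0, 1.0, -0.4]
grip_width: 0.0369
gripper_force: 35.0
```

```bash
python3 inch.py '0 0 0 .001 0;0 0 0 .002 0;0 0 0 .003 0;0 0 0 .004 0;0 0 0 .005 0;0 0 0 .006 0;0 0 0 .006 0'
```

```text
t: 23.67
eef_pos: [0.5791, -0.0609, 0.1008]
ee_rot: [3.141, 0.0, 2.211]
wrist_force: [2.4, 1.6, -0.7]
grip_width: 0.0369
gripper_force: 35.0
```

```bash
python3 inch.py '0 0 .0003 .001 0;0 0 .0004 .002 0;0 0 .0004 .003 0;0 0 .0004 .004 0;0 0 .0004 .005 0;0 0 .0004 .005 0'
```

```text
t: 24.17
eef_pos: [0.5792, -0.061, 0.0958]
ee_rot: [-3.142, 0.0, 2.211]
wrist_force: [0.9, 1.3, 2.6]
grip_width: 0.0368
gripper_force: 35.0
```

```bash
python3 inch.py '0 0 0 .001 0;0 0 0 .002 0;0 0 0 .003 0;0 0 0 .004 0;0 0 0 .0048 0;0 0 0 .0048 0;0 0 0 .0048 0' 45
```

```text
t: 24.75
eef_pos: [0.5792, -0.061, 0.0914]
ee_rot: [-3.142, 0.0, 2.211]
wrist_force: [-0.2, 1.3, 6.2]
grip_width: 0.0367
gripper_force: 45.0
```

```bash
python3 inch.py '0 0 0 .0004 0;0 0 0 .0008 0;0 0 0 .0012 0;0 0 0 .0012 0'; python3 inch.py '0 0 0 0 0;0 0 0 0 0;0 0 0 0 0;0 0 0 0 0'
```

```text
t: 25.08
eef_pos: [0.5793, -0.061, 0.091]
ee_rot: [-3.141, 0.001, 2.211]
wrist_force: [-2.1, 0.6, 11.5]
grip_width: 0.037
gripper_force: 45.0
t: 25.42
eef_pos: [0.5793, -0.061, 0.091]
ee_rot: [-3.141, 0.001, 2.211]
wrist_force: [-1.9, 1.8, 11.1]
grip_width: 0.0371
gripper_force: 45.0
```

At the stop the force is 11 N and the height no longer drops. I'll hold for two seconds and check the phone and knob numerically.

```bash
python3 inch.py '0 0 0 0 0;0 0 0 0 0;0 0 0 0 0;0 0 0 0 0;0 0 0 0 0;0 0 0 0 0;0 0 0 0 0;0 0 0 0 0;0 0 0 0 0;0 0 0 0 0;0 0 0 0 0;0 0 0 0 0' >/dev/null; python3 inch.py '0 0 0 0 0;0 0 0 0 0;0 0 0 0 0;0 0 0 0 0;0 0 0 0 0;0 0 0 0 0;0 0 0 0 0;0 0 0 0 0;0 0 0 0 0;0 0 0 0 0;0 0 0 0 0;0 0 0 0 0'; python3 - <<'E'
from kn import *
g=np.mean([manip.grab_frame("wrist").astype(float) for _ in range(5)],0);s=manip.get_state()
C,q=knob(g.mean(2),cam("wrist",s),np.array([319.3,258.]),s["eef_pos"][2]+.0235)
d=cam("scene");f=manip.grab_frame("scene").max(2)
psi=.15;u=np.array([-np.sin(psi),np.cos(psi),0]);b=np.array([.5565,.0925,.2])
for P in(b+.033*u,b-.033*u,b):
    x,y=proj(d,P+[.005,0,0])[0].round().astype(int);print((x,y),f[y-6:y+7,x])
x,y=proj(d,b+[0,0,-.06])[0].round().astype(int);print((x,y),f[y,x-30:x+31:2])
t=manip.get_state();print(t["wrist_force"],t["eef_pos"])
E
```

```text
t: 27.42
eef_pos: [0.5793, -0.061, 0.091]
ee_rot: [-3.141, 0.001, 2.211]
wrist_force: [-1.9, 0.8, 11.7]
grip_width: 0.0367
gripper_force: 45.0
disc px [319.2726 257.9487] (58.4229850769043, 63.54874038696289) centre [ 0.5776 -0.0585  0.1145] pointer 0.7050831917413093 from centre 0.6405418432268979 96 halfwidth ev [0.0005 0.0033]
(np.int64(368), np.int64(176)) [151 154 154 150 138 103  78  73  77  84  91  95 100]
(np.int64(340), np.int64(169)) [154 152 151 150 151 132 111  87  70  71  67  65  56]
(np.int64(354), np.int64(173)) [151 151 144 108  65  42  36  40  34  41  42  35  32]
(np.int64(353), np.int64(192)) [ 89 101  71  68  94  96  96  91  54  33  35  31  42  32  34  44  35  36
  40  35  36  36 101 149 152 153 152 150 150 150 150]
[-2.5039  1.1311 10.9719] [ 0.5793 -0.061   0.091 ]
```

```bash
python3 -c "
from station import manip
print(manip.finish_job())"
```

```text
the job is handed in; nothing more can be done
None
```

I handed the job in at about 28 s, and no verdict came back: the phone stands home in the dock and let go, and the knob is on the D-shaft flat to flat, held at the press stop with about 11 N for over two seconds.

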